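# Show a screwdriver tip to the inspection camera

### The job

Set the inspection camera's ring light by sliding the dimmer's grip until it is level with the green tab. Then take the red screwdriver out of the rack and present it to the camera for a wear check: level in the air, on the lens axis, its blade tip pointing straight into the lens and 60 mm in front of it. Finish while still holding it there motionless; leave the dimmer as set and the other two screwdrivers in the rack, and do not bump the camera or its stand.

Things in the scene. Friction and masses are not known exactly. Their poses are not given: they have to be found in the camera images.
- dimmer: Fixed grey box 90 x 190 x 30 mm with a long slot along its y axis in the middle of its top. Origin: centre of its underside; z up. Its x axis points away from the robot, give or take 0.3 rad. White tick marks (10 mm apart) on its -x side of the slot.
- grip_top (a point): Centre of the top of the dimmer's black sliding grip: a block 28 x 16 x 36 mm (dimmer x, y, height) 1 mm clear of the box, its top 67 mm above the desk, with a white line across it. Slides along the dimmer's y axis and stays where it is left (1.5 N friction). Axes as the dimmer.
- dimmer_grip (a joint): Travel of the grip in m, 0 to 0.11, growing towards the dimmer's +y. At value v the grip's centre lies at dimmer y = v - 0.055. Starts at 0 to 0.03.
- set_tab: Small fixed green tab, 14 x 8 x 8 mm (x, y, z), on the dimmer's top by its +x edge, 37 mm from the slot's middle line: it marks the wanted setting. Origin: centre of its underside (30 mm above the desk); axes as the dimmer. It lies 0 to 45 mm towards +y of the dimmer's middle, always on the + side of the grip's start.
- rack: Fixed rack: grey plate 210x270x6 mm (x, y, z), two black rests along y, 16 mm wide, at x = -78 and -12 mm, 16 mm high; in each 3 notches 36 mm wide (cheeks 8 mm thick, up to 25 mm) at y = -90, 0, 90 mm. A screwdriver lies in each (which one varies), blade to rack +x (away from the robot, +-0.4 rad). Between the rests 50 mm of handle are free for fingers. Origin: centre of its underside.
- red_screwdriver: Loose red screwdriver, 188 mm long, about 0.07 kg. Its length lies along its y axis: handle (28 x 28 mm thick, red) from y = -3 to +94 mm, thin shaft and blade from there to the tip at y = -94 mm. Origin: under the middle of its length, 14 mm below its long axis; z up as it lies in the rack.
- red_tip (a point): Tip of the red screwdriver's blade, on its long axis (body y = -94 mm, z = 14 mm).
- red_handle (a point): Point on the red screwdriver's long axis in the handle, near the centre of mass, where to grip it across (along body x, 28 mm wide): body y = +42 mm, z = 14 mm; it lies midway between the rack's two rests, 30 mm above the desk.
- yellow_screwdriver: Loose yellow screwdriver, 24 x 168 x 24 mm (x, y, z), lying in the rack; stays there. Blade towards its -y. Origin: under the middle of its length.
- teal_screwdriver: Loose teal screwdriver, 24 x 193 x 24 mm (x, y, z), lying in the rack; stays there. Blade towards its -y. Origin: under the middle of its length.
- camera_stand: Fixed stand: dark base plate 120 x 120 x 12 mm and a steel post of 16 mm diameter, 332 mm high, in its middle. Origin: centre of its underside.
- camera_head: Blue camera clamped on the post, 170 to 250 mm above the desk (varies). Origin: on the post's axis at lens height; z up. The lens looks level along the head's -x, towards the robot, +-0.35 rad. Body 48 mm wide and high; ring light of 66 mm diameter round the lens; barrel of 30 mm diameter, its front 80 mm from the origin; clamp knob on the +y side.
- lens_front (a point): Centre of the lens's front glass, at head x = -80 mm. Axes as camera_head.
- focus (a point): Point in the air on the lens axis, 60 mm in front of the lens (head x = -140 mm), where the blade's tip shall be. Axes as camera_head.
There are look-alikes about, which are no part of the job. Of the things shaped like the red_screwdriver, the red one is meant.

How it is judged:
By the outcome, as a careful person would: the job done as asked, in the order asked, and still so for the second after the job is handed in, while the arm keeps its last pose, push and grip.
It also fails if it takes over 51 s, if anything falls off the work surface, if the arm or the gripper's body presses on something with over 40 N, if the wrist force passes 120 N, or if a joint passes its speed limit or range.

### The arm

A 6-joint arm with a two-finger parallel gripper is mounted at the origin on a cart in front of the work surface, level with it; the furniture and walls round the work are solid. World frame = base frame: x ahead of the robot, y to its left, z up, the work surface at z = 0. Lengths are in mm, angles in rad, forces in N, time in s.
With the tool pointing down it reaches from about 300 to 775 mm from the base axis. Payload 14.6 kg.
Tool frame: the origin (TCP) lies on the centre line of the jaws, within the pads' length; the fingertips stand 19 mm ahead of it and the grasp point (between the pads) is the TCP; z points along the fingers, y is the line along which they close (so a half turn about z gives the same grasp; the last joint's range is limited). The gripper opens to 85 mm and grips with 20 to 120 N. Pads are 22 mm wide; open, the fingers measure 114 mm over their backs; the gripper's body (76 mm by 85 mm) begins 54 mm behind the grasp point. The pads swing forward as they close: fully open they stand 13 mm farther back than shut.
Start: joints at [1.212, 0.3, 1.521, -0, 1.321, -0.067], TCP at [158.22, 526.741, 250.281] pointing down, gripper open.
Joint ranges: [-3.03, 3.03], [-0.79, 2.21], [0.23, 2.52], [-1.04, 4.18], [0, 3.07], [-2.55, 2.55]. Speed limits (rad/s): [2.22, 2.22, 2.57, 3.14, 3.14, 3.14].

### API

Orientations are given as a unit quaternion [x, y, z, w].
In Python, from workcell import sensors, eyes, workorder gives the robot as it stands.
- The arm moves only by the tool jog_arm, never from a script. Its argument "targets" is a list of rows, each a list of 5 numbers: the opening, from 0 (shut) to 1 (fully open), then the shift along the tool's x, y, z as a fraction of full scale, then the turn about the tool's z as a fraction of full scale. A call has 1 to 20 rows; each row is the pose to reach, as a shift and turn from the pose commanded when the call began, along the tool's axes at that moment; what a row does not reach only later rows make up. Full scale, the value 1, is 25 cm for a shift and 45 degrees for a turn. A row lasts 1/12 s, in which the tool goes at most 41.7 mm and 7.16 degrees, less where a joint would pass 70% of its speed; a pose out of reach is approached as far as the arm can. A call with a number of a shift or a turn outside -1 to 1 is refused whole. A call with a gripper value outside its range is refused whole. The fingers move at their own pace and stop on an object; "force" is the grip in N (left out, the last holds). Time passes only in rows, so rows that repeat a pose let the fingers close. It gives the time, the measured TCP pose, the force, the opening and the grip force at its end, in the units of the state.
- sensors.read_state(): the state, without advancing time (a new reading comes with each control period).
- eyes.read_camera(name): name is "scene" or "side" or "wrist"; returns (picture, depth): 400x640x3 uint8, red, green, blue; 400x640 float32, mm along the optical axis (not along the pixel's ray), 0 where there is no reading.
- eyes.calibration(name): a dict with "fov_y" (degrees; the focal length in pixels is half the picture's height over the tangent of half this angle, whatever the lens; pixels are square), "cx", "cy" (the principal point, pixels), "extrinsics" (4x4, takes a point from world to camera coordinates). Camera axes: x right, y up, looking along -z (the intrinsics and any distortion apply to the point x, -y, -z); pixel columns grow to the right and rows downward; lengths in mm; the calibration is good to about 2 mm. A picture is of the moment at which its call begins: read the wrist's pose just before it. calibration takes no time and is no camera call; for the wrist camera it gives the pose at the moment of the call.
- workorder.sign_off(): hands the job in; it is judged then, once.
The state is a dict: "time_s": time; "joint_positions": joint angles; "dq": joint speeds; "joint_efforts": joint torques, N m; "tool_pos": TCP position; "tcp_rot": TCP orientation; "force": force on the tool from outside, world axes, zero at the start; "ft_torque": the same for the moment, N m; "gripper_width": finger opening in mm; "grip_force": force on a finger pad.
Only numpy, scipy, OpenCV 4.12 (cv2) and the standard library are available. Lean on these libraries where they do the work, as an engineer would, in place of code of your own. Each camera call takes 0.05 s, during which the arm holds its last target. There are 200 camera calls.

## Working session

There is one attempt and no reset: what is moved stays moved. The work goes in short steps, Python scripts to look and compute and a tool call to move; the robot and the scene stay as the last step left them, time stands still between calls to the robot, and variables do not carry over. Pictures are saved under pics/ and viewed, at most 10 in all, crops included, and the job is handed in when it is done.

Besides the shell and the picture viewer there is one more tool, called after "Emit:" as name([rows], argument=value, ...), one row to a line, values as JSON. jog_arm: Moves the arm, as the interface text tells. Its arguments: {"type":"object","properties":{"targets":{"type":"array","items":{"type":"array","items":{"type":"number"}}},"force":{"type":"number"}},"required":["targets"]}

```bash
ls; mkdir -p pics; cat > h.py <<'E'
import numpy as np, cv2
from workcell import sensors, eyes, workorder
def snap(n):
    c=eyes.calibration(n); p,d=eyes.read_camera(n); return c,p,d
def K(c): return 200/np.tan(np.radians(c['fov_y'])/2)
def ray(c,u,v):
    f=K(c); E=np.array(c['extrinsics']); R=E[:3,:3]; t=E[:3,3]
    d=np.array([(u-c['cx'])/f,-(v-c['cy'])/f,-1.]); return -R.T@t, R.T@d
def onz(c,u,v,z):
    o,d=ray(c,u,v); return o+d*(z-o[2])/d[2]
def dep(c,u,v,z):
    o,d=ray(c,u,v); return o+d*z
def proj(c,P):
    E=np.array(c['extrinsics']); q=E[:3,:3]@np.array(P)+E[:3,3]; f=K(c)
    return c['cx']+f*q[0]/-q[2], c['cy']-f*q[1]/-q[2]
def cloud(c,d):
    v,u=np.mgrid[:400,:640]; f=K(c); E=np.array(c['extrinsics'])
    X=np.stack([(u-c['cx'])/f*d,-(v-c['cy'])/f*d,-d],-1)
    return (X-E[:3,3])@E[:3,:3]
def tri(rays):
    A=0;b=0
    for o,d in rays:
        d=d/np.linalg.norm(d); M=np.eye(3)-np.outer(d,d); A=A+M; b=b+M@o
    return np.linalg.solve(A,b)
E
python3 - <<'E'
from h import *
for n in ['scene','side','wrist']:
    c,p,d=snap(n); print({k:v for k,v in c.items()}); print((d>0).mean())
    cv2.imwrite(f'pics/{n}0.png',p[...,::-1]); np.savez(f'{n}0.npz',p=p,d=d,c=c)
print(sensors.read_state())
E
```

```text
pics
{'fov_y': 54.93512102318072, 'cx': 319.5870184634379, 'cy': 203.09114931766246, 'extrinsics': array([[ 8.93697210e-01, -4.48589242e-01, -8.54329242e-03,
        -5.36113318e+02],
       [ 2.98347412e-01,  5.79942390e-01,  7.58060450e-01,
        -2.65725168e+02],
       [-3.35103146e-01, -6.80025379e-01,  6.52128336e-01,
        -9.77350903e+02],
       [ 0.00000000e+00,  0.00000000e+00,  0.00000000e+00,
         1.00000000e+00]])}
0.99603515625
{'fov_y': 48.074861583109545, 'cx': 311.5720404178744, 'cy': 195.4538016456696, 'extrinsics': array([[-9.76862473e-01, -2.12760930e-01, -2.17369511e-02,
         5.29135410e+02],
       [ 9.60481887e-02, -5.27247359e-01,  8.44265934e-01,
        -2.02016213e+02],
       [-1.91087556e-01,  8.22643914e-01,  5.35483461e-01,
        -9.98475400e+02],
       [ 0.00000000e+00,  0.00000000e+00,  0.00000000e+00,
         1.00000000e+00]])}
0.99621484375
{'fov_y': 62.21450169006889, 'cx': 322.33687574377205, 'cy': 198.13600364953186, 'extrinsics': array([[ 2.87318766e-01,  9.57835012e-01, -1.32317810e-04,
        -5.50425757e+02],
       [-9.1208
[... 262 characters left out ...]
.15, 'joint_positions': array([ 1.21240504e+00,  3.00373446e-01,  1.52142187e+00,  5.03772073e-06,
        1.32068992e+00, -6.66135662e-02]), 'dq': array([ 0.00034832, -0.00165649, -0.00272857,  0.00183673,  0.0004147 ,
       -0.00030572]), 'joint_efforts': array([ 3.19497980e-03, -5.43670714e+01, -3.61879134e+01,  3.92802292e-05,
        3.21120227e-03, -1.48581120e-05]), 'tool_pos': array([158.16588945, 526.60846122, 249.84222881]), 'tcp_rot': array([ 1.45372510e-01,  9.89376892e-01, -4.35737659e-04, -9.65111024e-05]), 'force': array([ 0.12534204, -0.56502918, -0.39441026]), 'ft_torque': array([-0.01752082,  0.02946709,  0.00613055]), 'grip_force': 0.0, 'gripper_width': 85.47899881746862}
```

View pics/scene0.png

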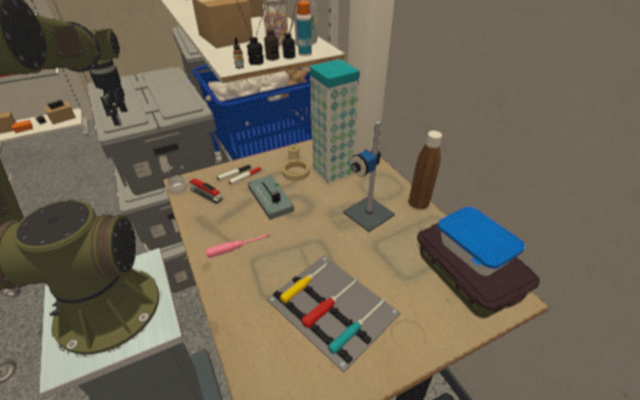

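View pics/side0.png

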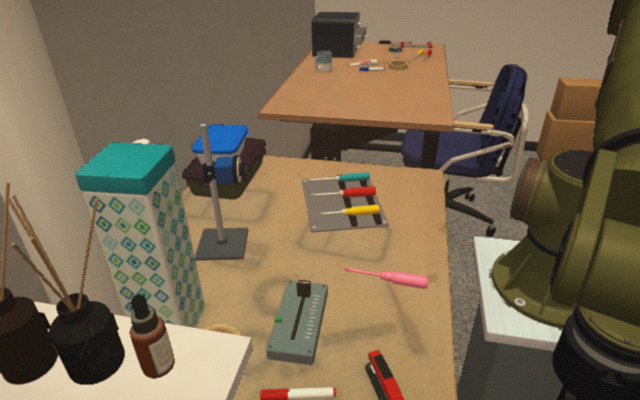

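Scene view: dimmer (270,195), camera head (367,162) on its post (376,170), rack with yellow (298,288), red (320,310) and teal (347,335). Side view: dimmer (298,320), its grip (304,288), green tab (278,319), red screwdriver (345,191).
What could be taken for the red screwdriver in the scene view: pink screwdriver (225,247), red pliers (205,188), red pen (245,175) and red screwdriver in the rack (320,310). By the description it is the last one.

```bash
cat > m.py <<'E'
from h import *
np.set_printoptions(precision=1,suppress=True)
crops=[]
for n in ['scene','side']:
    z=np.load(f'{n}0.npz',allow_pickle=True); p,d,c=z['p'],z['d'],z['c'].item()
    X=cloud(c,d); hsv=cv2.cvtColor(p,cv2.COLOR_RGB2HSV); H,S,V=[hsv[...,i].astype(int) for i in range(3)]
    box=(X[...,0]>150)&(X[...,0]<900)&(abs(X[...,1])<700)&(X[...,2]>-20)&(X[...,2]<330)
    for name,m in dict(red=((H<5)|(H>175))&(S>170)&(V>90),yellow=(H>20)&(H<32)&(S>170),teal=(H>80)&(H<95)&(S>150),green=(H>45)&(H<75)&(S>120),blue=(H>98)&(H<118)&(S>130)&(X[...,2]>120)).items():
        k,l,st,ce=cv2.connectedComponentsWithStats((m&box).astype(np.uint8))
        for i in range(1,k):
            if st[i,4]>7:
                q=X[l==i]; print(n,name,st[i,4],ce[i],np.median(q,0),'z95',np.percentile(q[:,2],95), 'rng',q.min(0),q.max(0))
    # steel post
    m=(X[...,2]>60)&(X[...,2]<325)&box
    k,l,st,ce=cv2.connectedComponentsWithStats(m.astype(np.uint8))
    for i in range(1,k):
        if st[i,4]>60: print(n,'tall',st[i,4],ce[i],np.median(X[l==i],0),X[l==i].min(0),X[l==i].max(0))
p=np.load('scene0.npz')['p'];q=np.load('side0.npz')['p']
a=cv2.resize(p[130:230,240:400],None,fx=5,fy=5,interpolation=2)[:,:800]
b=cv2.resize(q[270:370,250:410],None,fx=5,fy=5,interpolation=2)
a=cv2.resize(p[130:360,240:400],(400,575));b=cv2.resize(q[120:370,190:390],(400,500))
b=np.vstack([b,np.zeros((75,400,3),np.uint8)])
cv2.imwrite('pics/crop1.png',np.hstack([a,b])[...,::-1])
E
python3 m.py
```

```text
scene red 29 [255.1 170.4] [527.1 374.6  13. ] z95 17.888369120735454 rng [508.7 370.4   8.1] [543.  381.9  18.3]
scene red 118 [203.5 186.4] [327.6 338.2  41.7] z95 45.4490317899875 rng [300.1 277.5  32.7] [367.4 384.9  47. ]
scene red 373 [317.2 312.4] [ 454.2 -276.3   40.2] z95 44.24461853186411 rng [ 413.2 -296.8   17.9] [ 503.8 -239.9   46.5]
scene yellow 302 [294.4 289.1] [ 435.4 -187.3   35.8] z95 40.12339556525942 rng [ 394.  -207.5    3.6] [ 484.9 -142.3   42. ]
scene teal 322 [343.6 337.3] [ 479.4 -360.    37.2] z95 40.49016903935536 rng [ 439.9 -379.4   12.1] [ 527.1 -326.8   43.4]
scene blue 1519 [260.1 100.9] [631.5 606.3 156.1] z95 200.31090373374423 rng [467.3 545.5 120. ] [865.6 697.9 203.4]
scene blue 176 [369.4 159.2] [744.  -27.4 239.7] z95 242.82033367454565 rng [717.7 -45.9 203.8] [772.2  10.1 251.3]
scene blue 1863 [473.4 240.4] [ 857.7 -331.5  145.7] z95 148.03665615982126 rng [ 814.3 -416.8  134.1] [ 900.  -228.5  150.6]
scene tall 1983 [263.9  65.1] [647.2 541.8 316.9] [489.6 505.7 225.3] [900.  699.5 325. ]
scene tall 7678 [313.8 122.2] [741.4 244.8 181.2] [
[... 1095 characters left out ...]
rng [ 814.3 -412.2  137.6] [ 899.3 -225.1  153.5]
side blue 264 [222.9 166. ] [739.   11.8 242.9] z95 245.4032382589069 rng [715.9 -27.  201.5] [759.9  21.4 246.9]
side tall 3072 [228.5 159.9] [ 788.7 -186.4  149.8] [ 693.6 -470.5   60.1] [899.6  44.1 324.7]
side tall 21044 [147.9 312.5] [725.  323.8 309.3] [490.4 205.9  60. ] [883.  636.8 325. ]
side tall 2940 [ 68.7 239.1] [877.9 340.3 269.6] [822.  294.1 150.7] [900.  357.8 324.9]
side tall 100 [303.3 283.7] [522.  165.9  67.4] [509.1 156.2  60. ] [536.5 171.9  71.4]
side tall 272 [ 47.  310.4] [742.1 525.7 321.1] [724.2 515.4 319.2] [772.2 544.8 322.8]
side tall 79 [560.4 392.4] [154.  482.6 268.7] [151.2 476.  252.6] [155.6 484.8 283.8]
```

View pics/crop1.png

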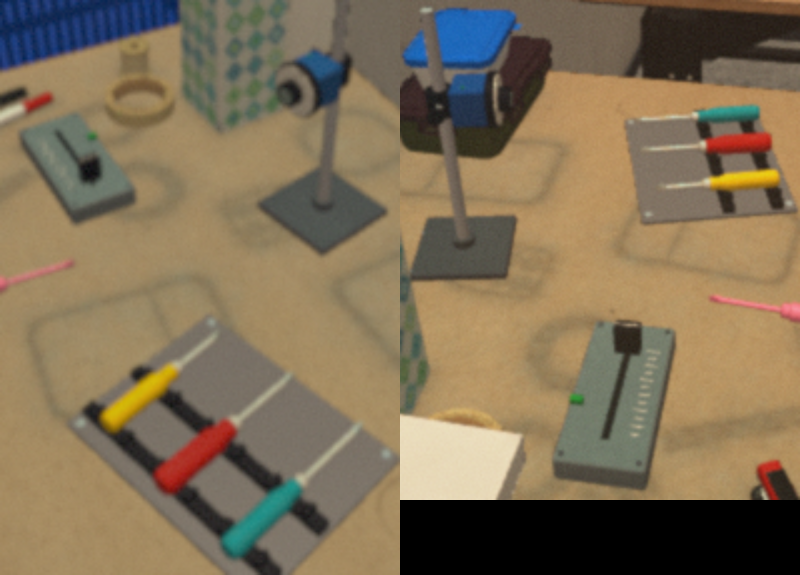

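The crop confirms the choice: handle in saturated red, middle notch, blade away from the robot. The grip stands at about (521,166,67), the tab at (556,242,38), the camera head at about (740,0,225). I move over the dimmer for a close view.

Emit:
jog_arm([
  [1,-0.88,-0.41,0,0],
  [1,-0.88,-0.41,0,0],
  [1,-0.88,-0.41,0,0],
  [1,-0.88,-0.41,0,0],
  [1,-0.88,-0.41,0,0],
  [1,-0.88,-0.41,0,0],
  [1,-0.88,-0.41,0,0],
  [1,-0.88,-0.41,0,0],
])

```text
time_s: 0.82
tool_pos: [340.4, 364.3, 250.1]
tcp_rot: [0.147, 0.989, -0.0, -0.0]
force: [-0.1, 0.7, 1.0]
gripper_width: 85.0
grip_force: 0.0
```

Emit:
jog_arm([
  [1,-0.88,-0.41,0,-0.4],
  [1,-0.88,-0.41,0,-0.4],
  [1,-0.88,-0.41,0,-0.4],
  [1,-0.88,-0.41,0,-0.4],
  [1,-0.88,-0.41,0,-0.4],
  [1,-0.88,-0.41,0,-0.4],
  [1,-0.88,-0.41,0,-0.4],
  [1,-0.88,-0.41,0,-0.4],
  [1,-0.88,-0.41,0,-0.4],
  [1,-0.88,-0.41,0,-0.4],
])

```text
time_s: 1.65
tool_pos: [519.7, 205.2, 250.3]
tcp_rot: [-0.012, 1.0, 0.0, -0.0]
force: [-0.6, 0.3, -0.7]
gripper_width: 85.3
grip_force: 0.0
```

```bash
python3 - <<'E'
from h import *
print(sensors.read_state())
c,p,d=snap('wrist'); np.savez('w1.npz',p=p,d=d,c=c); cv2.imwrite('pics/w1.png',p[...,::-1])
E
```

```text
{'time_s': 1.65, 'joint_positions': array([ 3.10458776e-01,  3.19625035e-01,  1.49528301e+00,  1.90472813e-04,
        1.32688850e+00, -1.28457322e+00]), 'dq': array([ 0.00274166, -0.00635851, -0.00089235, -0.00199818, -0.00092498,
       -0.00539661]), 'joint_efforts': array([-9.86090899e-01, -5.49678576e+01, -3.63647032e+01, -2.18224141e-02,
       -6.75629984e-03,  7.98002322e-03]), 'tool_pos': array([519.73921723, 205.23111195, 250.26998847]), 'tcp_rot': array([-1.20945329e-02,  9.99926849e-01,  5.83668600e-05, -1.24608198e-04]), 'force': array([-0.55111515,  0.29867137, -0.69775404]), 'ft_torque': array([ 0.0508672 ,  0.03066787, -0.02984369]), 'grip_force': 0.0, 'gripper_width': 85.25207114190727}
```

View pics/w1.png

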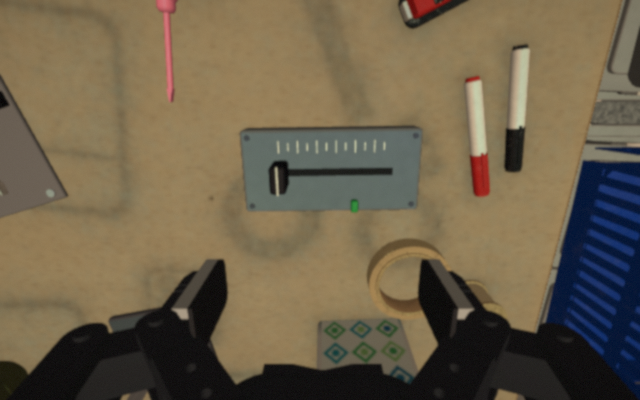

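Wrist view: dimmer box (332,169), grip with white line (278,178), slot to (392,171), green tab (354,206). I measure the box's axes, the grip top and the tab.

```bash
cat > w.py <<'E'
from h import *
import sys
np.set_printoptions(precision=2,suppress=True)
z=np.load(sys.argv[1],allow_pickle=True); p,d,c=z['p'],z['d'],z['c'].item()
X=cloud(c,d); hsv=cv2.cvtColor(p,cv2.COLOR_RGB2HSV); H,S,V=[hsv[...,i].astype(int) for i in range(3)]
roi=(X[...,0]>440)&(X[...,0]<600)&(X[...,1]>90)&(X[...,1]<330)
def big(m):
    k,l,st,ce=cv2.connectedComponentsWithStats(m.astype(np.uint8)); i=1+np.argmax(st[1:,4]); return l==i,ce[i],st[i,4]
# box top outline: bluish-grey by depth
m,_,_=big(roi&(X[...,2]>20)); v,u=np.nonzero(m&(X[...,2]<34)); print('boxtop z',np.median(X[m&(X[...,2]<36)][:,2]))
P=np.array([onz(c,a,b,30)[:2] for a,b in zip(u,v)],np.float32)
(cx,cy),wh,ang=cv2.minAreaRect(P); print('box',cx,cy,wh,ang)
g,ce,n=big(roi&(H>45)&(H<75)&(S>120)); print('green',ce,n,onz(c,*ce,36),np.median(X[g],0), X[g][:,2].max())
t=roi&(X[...,2]>58); t,ce,n=big(t); print('griptop',ce,n,onz(c,*ce,67),np.median(X[t],0))
sl=m&(V<45)&(X[...,2]<40); sl,ce,n=big(sl); v,u=np.nonzero(sl)
Q=np.array([onz(c,a,b,30)[:2] for a,b in zip(u,v)]); q=Q-Q.mean(0); w=np.linalg.svd(q,full_matrices=False)[2][0]; w*=np.sign(w[1])
print('slot',n,Q.mean(0),w,np.degrees(np.arctan2(-w[0],w[1])))
# ticks
tk=(m&(V>140)&(S<60)&(X[...,2]<40)).astype(np.uint8)
k,l,st,cc=cv2.connectedComponentsWithStats(tk); T=np.array([onz(c,*cc[i],30)[:2] for i in range(1,k) if st[i,4]>8]); print('ticks',T)
E
python3 w.py w1.npz
```

```text
boxtop z nan
  return _methods._mean(a, axis=axis, dtype=dtype,
  ret = ret.dtype.type(ret / rcount)
Traceback (most recent call last):
  File "w.py", line 12, in <module>
    (cx,cy),wh,ang=cv2.minAreaRect(P); print('box',cx,cy,wh,ang)
                   ~~~~~~~~~~~~~~~^^^
cv2.error: OpenCV(4.12.0) /io/opencv/modules/imgproc/src/convhull.cpp:143: error: (-215:Assertion failed) total >= 0 && (depth == CV_32F || depth == CV_32S) in function 'convexHull'
```

```bash
sed -i 's/^roi=.*/roi=(X[...,0]>440)\&(X[...,0]<600)\&(X[...,1]>90)\&(X[...,1]<330)\&(X[...,2]<90)/' w.py; python3 w.py w1.npz; python3 -c "
from h import *
z=np.load('w1.npz',allow_pickle=True);c=z['c'].item();X=cloud(c,z['d'])
for u,v in [(278,178),(354,206),(332,190),(332,240)]: print(X[v,u])"
```

```text
boxtop z 30.25429986546403
box 522.0381469726562 215.11468505859375 (89.79623413085938, 187.922607421875) 2.2439205646514893
green [353.97 205.48] 73 [558.32 240.91  36.  ] [557.3  240.68  38.18] 40.01416209882566
griptop [277.44 179.99] 491 [523.72 162.96  67.  ] [523.8  162.85  66.88]
slot 513 [522.58 223.48] [-0.04  1.  ] 2.2446072381120183
ticks [[497.09 179.07]
 [496.62 199.2 ]
 [495.62 218.9 ]
 [494.97 239.09]
 [493.89 259.29]
 [498.68 158.95]
 [496.38 209.06]
 [495.26 228.93]
 [494.59 249.05]
 [493.74 269.12]
 [497.88 169.1 ]
 [497.17 188.97]]
[521.65230014 163.57814667  67.35836158]
[558.24785586 240.76251187  37.92332373]
[542.76124246 216.79857122  31.704128  ]
[6.16244712e+02 2.20162985e+02 2.75821274e-01]
```

Emit:
jog_arm([
  [1,-0.013,-0.169,0.2,-0.019],
  [1,-0.013,-0.169,0.35,-0.019],
  [1,-0.013,-0.169,0.5,-0.019],
  [1,-0.013,-0.169,0.65,-0.019],
  [1,-0.013,-0.169,0.72,-0.019],
  [1,-0.013,-0.169,0.78,-0.019],
  [1,-0.013,-0.169,0.78,-0.019],
  [1,-0.013,-0.169,0.78,-0.019],
  [0.1,-0.013,-0.169,0.78,-0.019],
  [0.1,-0.013,-0.169,0.78,-0.019],
  [0.1,-0.013,-0.169,0.78,-0.019],
  [0.1,-0.013,-0.169,0.78,-0.019],
  [0.1,-0.013,-0.169,0.78,-0.019],
  [0.1,-0.013,-0.169,0.78,-0.019],
  [0.1,-0.013,-0.169,0.78,-0.019],
  [0.1,-0.013,-0.169,0.78,-0.019],
  [0.1,-0.013,-0.169,0.78,-0.019],
  [0.1,-0.013,-0.169,0.78,-0.019],
], force=20)

```text
time_s: 3.2
tool_pos: [525.0, 161.7, 55.7]
tcp_rot: [-0.019, 1.0, 0.0, 0.0]
force: [-1.5, -0.1, 4.6]
gripper_width: 15.3
grip_force: 26.3
```

Emit:
jog_arm([
  [0.1,0,0.05,0,0],
  [0.1,0,0.1,0,0],
  [0.1,0,0.15,0,0],
  [0.1,0,0.2,0,0],
  [0.1,0,0.25,0,0],
  [0.1,0,0.29,0,0],
  [0.1,0,0.306,0,0],
  [0.1,0,0.306,0,0],
  [0.1,0,0.306,0,0],
  [0.1,0,0.306,0,0],
])

```text
time_s: 4.03
tool_pos: [522.1, 238.4, 55.7]
tcp_rot: [-0.019, 1.0, 0.0, 0.0]
force: [-2.3, 1.3, 7.1]
gripper_width: 15.7
grip_force: 26.4
```

```bash
python3 - <<'E'
from h import *
for n in ['wrist','side']:
    c,p,d=snap(n); np.savez(f'{n}2.npz',p=p,d=d,c=c)
    if n=='wrist':a=p[60:,100:600]
    else:b=cv2.resize(p[260:380,240:360],None,fx=2.4,fy=2.4)
b=np.vstack([b,np.zeros((340-b.shape[0],288,3),np.uint8)])
cv2.imwrite('pics/g2.png',np.hstack([a,b])[...,::-1])
E
```

```text
(no output)
```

View pics/g2.png

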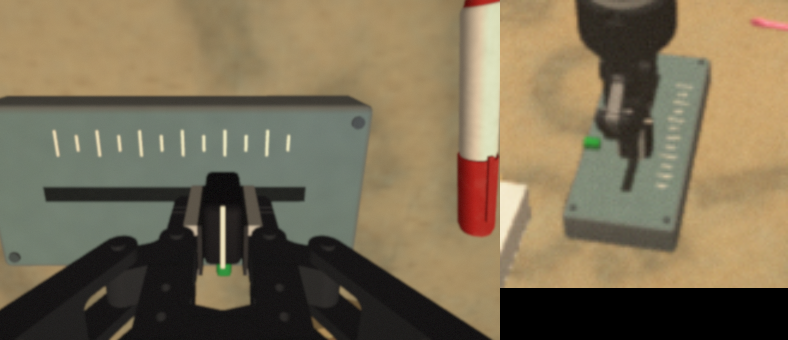

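The held grip's white line (222,240 in the picture) meets the green tab (223,270). I release, rise and measure from above.

Emit:
jog_arm([
  [0.6,0,0,0,0],
  [0.6,0,0,0,0],
  [0.6,0,0,0,0],
  [0.6,0,0,0,0],
  [0.6,0,0,-0.1,0],
  [0.6,0,0,-0.25,0],
  [0.6,0,0,-0.4,0],
  [0.6,0,0,-0.55,0],
  [0.6,0,0,-0.7,0],
  [0.6,0,0,-0.78,0],
  [0.6,0,0,-0.78,0],
  [0.6,0,0,-0.78,0],
  [0.6,0,0,-0.78,0],
])

```text
time_s: 5.22
tool_pos: [521.7, 237.9, 249.1]
tcp_rot: [-0.019, 1.0, -0.0, -0.001]
force: [-0.6, 0.5, -0.3]
gripper_width: 51.1
grip_force: 0.0
```

```bash
python3 - <<'E'
from h import *
c,p,d=snap('wrist'); np.savez('w3.npz',p=p,d=d,c=c)
E
cat >> w.py <<'E'
# white line on grip top
wl=t&(V>140)&(S<80); wl,ce,n=big(wl); G=onz(c,*ce,67); tab=onz(c,*np.mean(np.argwhere(g)[:,::-1],0),36)
print('line',ce,n,G,'dy tab-grip line',(tab-G)[:2]@w,'via griptop', (tab-onz(c,*np.mean(np.argwhere(t)[:,::-1],0),67))[:2]@w)
gt=g&(X[...,2]>36.5); print('tab x extents', 'tab-y dim',(tab[:2]-[cx,cy])@w,'grip',(G[:2]-[cx,cy])@w)
E
python3 w.py w3.npz
```

```text
boxtop z 30.22735933164543
box 522.1289672851562 215.45001220703125 (88.27345275878906, 187.94265747070312) 2.152660846710205
green [323.5  203.68] 66 [558.3 241.   36. ] [557.8  240.98  37.94] 39.79391362106593
griptop [323.  176.6] 490 [520.74 238.95  67.  ] [520.91 238.9   66.93]
slot 324 [523.84 191.07] [-0.04  1.  ] 2.1406364639813655
ticks [[497.86 158.89]
 [497.84 179.1 ]
 [496.32 198.86]
 [495.57 218.97]
 [494.99 239.09]
 [494.5  258.99]
 [497.62 169.  ]
 [496.93 189.03]
 [496.11 209.13]
 [495.19 228.86]
 [494.19 249.11]
 [494.34 269.03]]
line [322.99 178.24] 79 [522.34 239.01  67.  ] dy tab-grip line 0.6461508577065691 via griptop 0.6374055944861261
tab x extents tab-y dim 24.17721451012329 grip 23.531063652416723
```

The grip is 0.6 mm from level with the tab, so it's done. Next I look at the camera head from above, on the way to the rack.

Emit:
jog_arm([
  [1,0,-0.15,-0.12,0],
  [1,0,-0.27,-0.24,0],
  [1,0,-0.39,-0.36,0],
  [1,0,-0.51,-0.48,0],
  [1,0,-0.63,-0.6,0],
  [1,0,-0.75,-0.7,0],
  [1,0,-0.87,-0.8,0],
  [1,0,-0.95,-0.8,0],
  [1,0,-0.95,-0.8,0],
  [1,0,-0.95,-0.8,0],
  [1,0,-0.95,-0.8,0],
  [1,0,-0.95,-0.8,0],
])

```text
time_s: 6.27
tool_pos: [530.9, 1.6, 449.2]
tcp_rot: [-0.019, 1.0, 0.0, -0.001]
force: [0.3, -0.9, 0.2]
gripper_width: 85.3
grip_force: 0.0
```

```bash
python3 - <<'E'
from h import *
c,p,d=snap('wrist'); np.savez('w4.npz',p=p,d=d,c=c); cv2.imwrite('pics/w4.png',p[...,::-1])
E
```

```text
(no output)
```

View pics/w4.png

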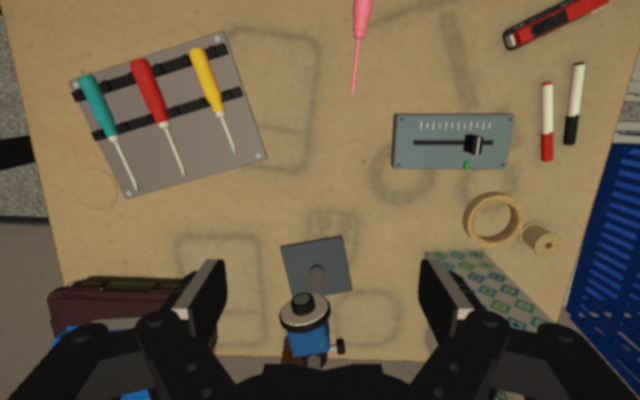

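Wrist view: red screwdriver handle (150,90) with its tip at (183,175), lens front (303,300), ring light (305,310), blue body (308,340), stand base (317,265).

```bash
cat > cam.py <<'E'
from h import *
np.set_printoptions(precision=1,suppress=True)
for f in ['w4','scene0','side0']:
    z=np.load(f+'.npz',allow_pickle=True); p,d,c=z['p'],z['d'],z['c'].item()
    X=cloud(c,d); hsv=cv2.cvtColor(p,cv2.COLOR_RGB2HSV); H,S,V=[hsv[...,i].astype(int) for i in range(3)]
    b=(H>98)&(H<118)&(S>120)&(X[...,2]>180)&(X[...,2]<270)&(abs(X[...,1])<90)&(X[...,0]>600)&(X[...,0]<800)
    q=X[b]; top=np.percentile(q[:,2],90); print(f,'blue n',b.sum(),'med',np.median(q,0),'z2,98',np.percentile(q[:,2],[2,50,90,98]))
    t=q[abs(q[:,2]-top)<4]; r=cv2.minAreaRect(t[:,:2].astype(np.float32)); print('  top rect',len(t),r, np.median(t,0))
    r=(X[...,0]>600)&(X[...,0]<730)&(abs(X[...,1])<90)&(X[...,2]>150)&(X[...,2]<300)
    w=r&(V>130)&(S<60); 
    if w.sum(): print('  white',w.sum(),X[w].mean(0),X[w].min(0),X[w].max(0))
    dk=r&(V<60)&(X[...,2]>180); 
    if dk.sum(): print('  dark',dk.sum(),np.median(X[dk],0),np.percentile(X[dk],2,0),np.percentile(X[dk],98,0))
    base=(X[...,2]>6)&(X[...,2]<18)&(X[...,0]>600)&(X[...,0]<860)&(abs(X[...,1])<140)
    q=X[base]; r=cv2.minAreaRect(q[:,:2].astype(np.float32)); print('  base',len(q),r)
    if f=='w4':
        for nm,m in dict(red=((H<6)|(H>174))&(S>160)&(V>70),yel=(H>20)&(H<32)&(S>170),teal=(H>80)&(H<95)&(S>150)).items():
            m=m&(X[...,1]<-100)&(X[...,1]>-450)&(X[...,0]<560)&(X[...,0]>330)
            v,u=np.nonzero(m); P=np.array([onz(c,a,b_,30)[:2] for a,b_ in zip(u,v)],np.float32)
            r=cv2.minAreaRect(P); w=np.linalg.svd(P-P.mean(0),full_matrices=False)[2][0]; w*=np.sign(w[0]); e=(P-P.mean(0))@w
            print(nm,len(P),P.mean(0),r,'dir',w,np.degrees(np.arctan2(w[1],w[0])),e.min(),e.max(),'ztop',np.percentile(X[m][:,2],[50,90]))
E
python3 cam.py
```

```text
w4 blue n 935 med [741.6  -5.3 242.9] z2,98 [235.3 242.9 244.  250.8]
  top rect 861 ((741.78564453125, -6.795263290405273), (43.352901458740234, 45.90182876586914), 12.42097282409668) [743.   -5.7 242.9]
  dark 658 [708.3 -11.9 233.4] [696.5 -36.3 209.2] [723.8  16.1 252. ]
  base 3082 ((776.4813842773438, 0.9252548217773438), (120.04706573486328, 120.36302947998047), 13.115581512451172)
red 1139 [ 459.7 -270. ] ((461.7626953125, -269.59423828125), (94.40818786621094, 31.693750381469727), 17.408987045288086) dir [1.  0.3] 17.918299 -45.075737 49.356953 ztop [41.2 44.2]
yel 730 [ 440.6 -181.5] ((442.8570251464844, -180.53399658203125), (93.33056640625, 19.915742874145508), 20.161785125732422) dir [0.9 0.3] 19.770975 -44.200207 49.16098 ztop [38.5 40.6]
teal 847 [ 485.7 -353.5] ((487.93353271484375, -354.2343444824219), (90.44249725341797, 27.497608184814453), 14.96458911895752) dir [1.  0.3] 17.613499 -43.467796 47.197205 ztop [37.4 40.2]
scene0 blue n 189 med [743.9 -27.4 239.6] z2,98 [205.9 239.6 242.5 242.9]
  top rect 106 ((742.28076171875, -12.47110366821289), (37.42094421386719, 44.636863708496094), 1.260913372039795) [742.8 -15.2 241.1]
  white 3 [712.2 -24.7 241.8] [709.4 -31.5 239.8] [714.5 -13.5 243.5]
  dark 80 [707.7 -30.8 228.7] [695.3 -47.5 213.5] [727.4 -13.  249.3]
  base 871 ((772.98876953125, -3.5361785888671875), (121.92521667480469, 122.0384521484375), 13.338963508605957)
side0 blue n 373 med [737.7  13.8 237. ] z2,98 [204.2 237.  244.8 245.7]
  top rect 158 ((739.1444091796875, -4.630744934082031), (39.18768310546875, 44.654911041259766), 10.15119743347168) [739.   -1.2 243.9]
  white 1 [706.8   0.8 242.7] [706.8   0.8 242.7] [706.8   0.8 242.7]
  dark 183 [707.6   1.9 228.4] [694.2 -20.9 198.6] [718.1  19.1 253. ]
  base 1337 ((773.2012329101562, -21.751502990722656), (138.13858032226562, 168.67156982421875), 12.253660202026367)
```

Emit:
jog_arm([
  [1,0.05,-0.16,0.05,-0.1],
  [1,0.1,-0.3,0.1,-0.2],
  [1,0.15,-0.45,0.2,-0.33],
  [1,0.2,-0.6,0.3,-0.33],
  [1,0.25,-0.7,0.4,-0.33],
  [1,0.3,-0.8,0.52,-0.33],
  [1,0.31,-0.9,0.65,-0.33],
  [1,0.31,-1,0.75,-0.33],
  [1,0.31,-1,0.8,-0.33],
  [1,0.31,-1,0.8,-0.33],
  [1,0.31,-1,0.8,-0.33],
  [1,0.31,-1,0.8,-0.33],
])

```text
time_s: 7.32
tool_pos: [463.4, -251.2, 251.6]
tcp_rot: [-0.148, 0.989, -0.001, 0.001]
force: [-0.4, 0.4, 1.0]
gripper_width: 85.8
grip_force: 0.0
```

```bash
cat > red.py <<'E'
from h import *
import sys
np.set_printoptions(precision=2,suppress=True)
c,p,d=snap('wrist'); np.savez(sys.argv[1]+'.npz',p=p,d=d,c=c); cv2.imwrite(f'pics/{sys.argv[1]}.png',p[...,::-1])
X=cloud(c,d); hsv=cv2.cvtColor(p,cv2.COLOR_RGB2HSV); H,S,V=[hsv[...,i].astype(int) for i in range(3)]
m=((H<6)|(H>174))&(S>150)&(V>60)&(X[...,2]<60)&(X[...,0]>390)&(X[...,0]<530)&(X[...,1]<-200)&(X[...,1]>-340)
v,u=np.nonzero(m); P=np.array([onz(c,a,b,30)[:2] for a,b in zip(u,v)],np.float32)
w=np.linalg.svd(P-P.mean(0),full_matrices=False)[2][0]; w*=np.sign(w[0]); e=(P-P.mean(0))@w; n=np.array([-w[1],w[0]]); g=(P-P.mean(0))@n
print(len(P),'centre',P.mean(0),'pix',u.mean(),v.mean(),'dir',w,np.degrees(np.arctan2(w[1],w[0])),'along',e.min(),e.max(),'across',np.percentile(g,[1,99]))
q=X[m]; print('cloud med',np.median(q,0),'ztop',np.percentile(q[:,2],[50,90,98]))
tp=q[q[:,2]>41]; w2=np.linalg.svd(tp[:,:2]-tp[:,:2].mean(0),full_matrices=False)[2][0]; w2*=np.sign(w2[0]); print('ridge',len(tp),tp.mean(0),np.degrees(np.arctan2(w2[1],w2[0])))
s=sensors.read_state(); print(s['tool_pos'],s['tcp_rot'])
E
python3 red.py w5
```

```text
2207 centre [ 460.03 -269.39] pix 306.78885364748527 159.2487539646579 dir [0.95 0.3 ] 17.465523 along -44.069138 51.614956 across [-13.48  13.21]
cloud med [ 456.24 -269.36   41.66] ztop [41.66 44.3  45.15]
ridge 1274 [ 454.75 -270.9    43.15] 17.75579350832146
[ 463.4  -251.25  251.81] [-0.15  0.99 -0.    0.  ]
```

View pics/w5.png

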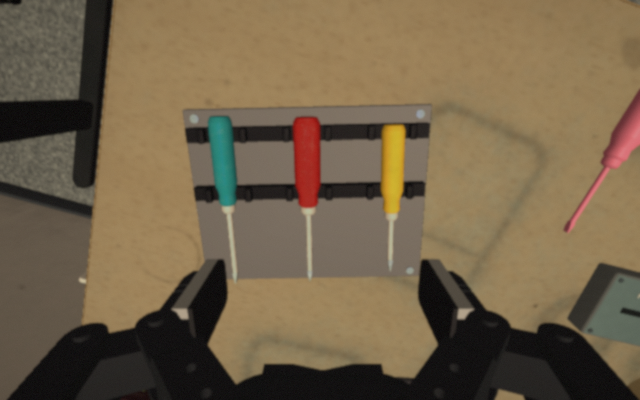

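The close view shows the red screwdriver in the middle notch, handle centre (307,160), tip (310,277), with teal at (222,160) and yellow at (393,170) on either side. The handle top at 44–45 mm puts the axis at about 30 mm, which matches the text. I grasp it.

Emit:
jog_arm([
  [0.85,0.011,-0.066,0.15,-0.013],
  [0.85,0.011,-0.066,0.3,-0.013],
  [0.85,0.011,-0.066,0.45,-0.013],
  [0.85,0.011,-0.066,0.6,-0.013],
  [0.85,0.011,-0.066,0.7,-0.013],
  [0.85,0.011,-0.066,0.8,-0.013],
  [0.85,0.011,-0.066,0.88,-0.013],
  [0.85,0.011,-0.066,0.88,-0.013],
  [0.85,0.011,-0.066,0.88,-0.013],
  [0.2,0.011,-0.066,0.88,-0.013],
  [0.2,0.011,-0.066,0.88,-0.013],
  [0.2,0.011,-0.066,0.88,-0.013],
  [0.2,0.011,-0.066,0.88,-0.013],
  [0.2,0.011,-0.066,0.88,-0.013],
  [0.2,0.011,-0.066,0.88,-0.013],
  [0.2,0.011,-0.066,0.88,-0.013],
  [0.2,0.011,-0.066,0.88,-0.013],
  [0.2,0.011,-0.066,0.88,-0.013],
], force=50)

```text
time_s: 8.87
tool_pos: [465.5, -268.9, 31.6]
tcp_rot: [-0.153, 0.988, -0.001, 0.001]
force: [-1.3, 0.5, 8.3]
gripper_width: 27.5
grip_force: 49.7
```

Emit:
jog_arm([
  [0.2,0,0,-0.04,0],
  [0.2,0,0,-0.1,0],
  [0.2,0,0,-0.2,0],
  [0.2,0,0,-0.32,0],
  [0.2,0,0,-0.44,0],
  [0.2,0,0,-0.56,0],
  [0.2,0,0,-0.68,0],
  [0.2,0,0,-0.755,0],
  [0.2,0,0,-0.755,0],
  [0.2,0,0,-0.755,0],
])

```text
time_s: 9.7
tool_pos: [464.9, -268.6, 220.3]
tcp_rot: [-0.153, 0.988, -0.001, 0.001]
force: [-0.3, 0.1, -2.2]
gripper_width: 27.3
grip_force: 49.3
```

```bash
cat > tip.py <<'E'
from h import *
import sys
np.set_printoptions(precision=1,suppress=True)
s=sensors.read_state(); T=s['tool_pos']; qx,qy=s['tcp_rot'][:2]; ya=-2*np.arctan2(qx,qy); dr=np.array([np.cos(ya),np.sin(ya),0]); print('tcp',T,'yaw',np.degrees(ya),s['gripper_width'],s['grip_force'])
out=[]
for n in ['scene','side','wrist']:
    c,p,d=snap(n); np.savez(f'{sys.argv[1]}_{n}.npz',p=p,d=d,c=c)
    pr=proj(c,T+136*dr); X=cloud(c,d); print(n,'predicted tip px',pr)
    # points near the shaft
    r=X-T; al=r@dr; la=r@np.array([-dr[1],dr[0],0]); m=(al>45)&(al<145)&(abs(la)<12)&(abs(r[...,2])<14)
    q=np.stack([al[m],la[m],r[...,2][m]],1)
    if len(q)>5:
        o=np.argsort(q[:,0]); A=np.polyfit(q[:,0],q[:,1],1); B=np.polyfit(q[:,0],q[:,2],1)
        v,u=np.nonzero(m); k=np.argmax(al[m]); print('  n',len(q),'max along',np.sort(q[:,0])[-4:],'slope lat',A,'slope z',B,'tip px',u[k],v[k])
    x,y=int(pr[0]),int(pr[1]); x=min(max(x,60),580);y=min(max(y,60),340); out.append(cv2.resize(p[y-60:y+60,x-60:x+60],(264,264),interpolation=2))
cv2.imwrite(f'pics/{sys.argv[1]}.png',np.hstack(out)[...,::-1])
E
python3 tip.py t1
```

```text
tcp [ 464.9 -268.6  220.3] yaw 17.57060886676684 27.329619972363705 49.317054748535156
scene predicted tip px (np.float64(361.40658089800195), np.float64(226.42688666478952))
  n 75 max along [131.6 132.3 133.5 134.1] slope lat [ 0.  -2.4] slope z [-0.  -0.1] tip px 361 227
side predicted tip px (np.float64(308.50047305256965), np.float64(134.31921528744192))
  n 94 max along [132.2 134.9 134.9 135. ] slope lat [-0.   5.3] slope z [-0.   1.5] tip px 309 135
wrist predicted tip px (np.float64(321.2267599779943), np.float64(502.36325335345373))
```

View pics/t1.png

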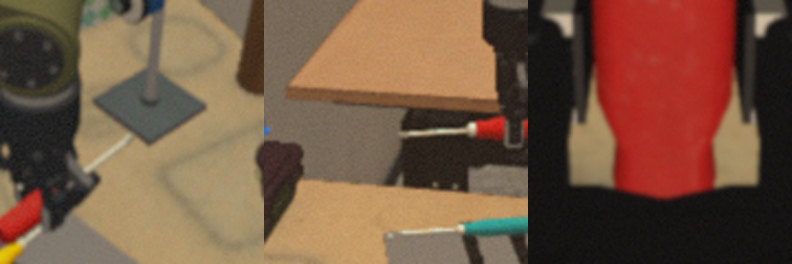

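Scene tip (361,227) and side tip (309,135) both fall on the prediction: the screwdriver is level, about 135 mm from the grip. I refine the lens axis before presenting it.

```bash
python3 - <<'E'
from h import *
np.set_printoptions(precision=1,suppress=True)
post=np.array([776.5,.9]); ya=np.radians(12.7); dr=np.array([np.cos(ya),np.sin(ya)]); n=np.array([-dr[1],dr[0]])
for f in ['w4','t1_scene','t1_side']:
    z=np.load(f+'.npz',allow_pickle=True); p,d,c=z['p'],z['d'],z['c'].item(); X=cloud(c,d)
    hsv=cv2.cvtColor(p,cv2.COLOR_RGB2HSV); blue=(hsv[...,0]>98)&(hsv[...,0]<118)&(hsv[...,1]>120)
    r=X[...,:2]-post; al=r@dr; la=r@n; Z=X[...,2]
    m=(al>-90)&(al<12)&(abs(la)<60)&(Z>170)&(Z<340)
    print(f)
    for a in range(-90,12,6):
        k=m&(al>=a)&(al<a+6)
        if k.sum()>4: print('  ',a,k.sum(),'la',np.percentile(la[k],[2,98]),'mid %.1f'%np.mean(np.percentile(la[k],[2,98])),'z',np.percentile(Z[k],[2,50,98]),'blue',(k&blue).sum())
    k=m&blue; 
    if f=='w4':
        v,u=np.nonzero(k&(Z>236)); P=np.array([onz(c,a,b,243)[:2] for a,b in zip(u,v)],np.float32); print('rect',cv2.minAreaRect(P),len(P))
        k=m&(Z>300); print('posttop',X[k].mean(0) if k.any() else None)
E
```

```text
w4
   -84 261 la [-12.9  12.7] mid -0.1 z [206.8 221.7 233.4] blue 0
   -78 110 la [-13.7  14. ] mid 0.1 z [219.4 231.3 234.7] blue 0
   -72 472 la [-25.6  26.9] mid 0.7 z [199.4 231.3 247.6] blue 0
   -66 623 la [-30.4  30.8] mid 0.2 z [198.3 237.8 251.9] blue 0
   -60 167 la [-26.9  31.3] mid 2.2 z [225.9 248.  252. ] blue 49
   -54 73 la [-23.3  23.4] mid 0.1 z [236.  242.6 244.3] blue 70
   -48 168 la [-22.1  23.7] mid 0.8 z [228.9 242.9 244.1] blue 166
   -42 173 la [-22.2  23.8] mid 0.8 z [227.7 242.9 244.2] blue 168
   -36 169 la [-21.7  23.8] mid 1.0 z [223.2 242.9 244.5] blue 152
   -30 161 la [-22.4  23.9] mid 0.7 z [208.3 242.9 244.3] blue 131
   -24 175 la [-21.3  23.9] mid 1.3 z [209.8 242.8 244.3] blue 148
   -18 62 la [-21.6  21.2] mid -0.2 z [240.7 242.3 243.5] blue 46
   -12 177 la [-11.8  39.5] mid 13.9 z [216.4 235.7 254.6] blue 5
   -6 209 la [-14.8  39.8] mid 12.5 z [218.2 234.6 253.9] blue 0
   0 85 la [-14.9  40. ] mid 12.5 z [219.7 234.2 236.1] blue 0
   6 33 la [-13.1  38.8] mid 12.9 z [222.9 235.1 236. ] blue 0
rect ((740.4954223632812, -5.802829742431641), 
[... 1516 characters left out ...]
  -54 71 la [-12.7  25.9] mid 6.6 z [200.8 232.6 245.5] blue 56
   -48 74 la [-14.   25.9] mid 6.0 z [202.2 232.6 246. ] blue 64
   -42 70 la [-17.5  26. ] mid 4.2 z [199.3 232.  245.8] blue 63
   -36 69 la [-14.5  26.5] mid 6.0 z [200.4 232.  245.5] blue 56
   -30 74 la [-15.9  25.9] mid 5.0 z [198.4 231.7 245.2] blue 65
   -24 65 la [-15.1  25.9] mid 5.4 z [199.  234.4 245.1] blue 60
   -18 32 la [-12.6  24.2] mid 5.8 z [201.3 228.3 244. ] blue 8
   -12 191 la [-3.2 39.9] mid 18.4 z [175.2 245.1 331.5] blue 2
   -6 200 la [ 1. 41.] mid 21.0 z [172.5 255.  333.9] blue 0
   0 134 la [ 2.7 41.2] mid 21.9 z [175.4 254.3 333.4] blue 1
   6 29 la [-6.3 40.7] mid 17.2 z [216.6 232.8 237.6] blue 0
```

Lens axis: z 219, yaw 13°, lens front about (698,-17). Focus is then about (639.5,-30.3,219), so the TCP goes to about (507.5,-61,220.3).

Emit:
jog_arm([
  [0.2,0,0.06,0,0],
  [0.2,-0.02,0.15,0,0.03],
  [0.2,-0.06,0.25,0,0.06],
  [0.2,-0.1,0.35,0,0.102],
  [0.2,-0.15,0.45,0,0.102],
  [0.2,-0.2,0.55,0,0.102],
  [0.2,-0.26,0.64,0,0.102],
  [0.2,-0.32,0.7,0,0.102],
  [0.2,-0.37,0.73,0,0.102],
  [0.2,-0.4,0.741,0,0.102],
  [0.2,-0.413,0.741,0,0.102],
  [0.2,-0.413,0.741,0,0.102],
  [0.2,-0.413,0.741,0,0.102],
  [0.2,-0.413,0.741,0,0.102],
])

```text
time_s: 11.02
tool_pos: [507.1, -61.5, 218.8]
tcp_rot: [-0.113, 0.994, 0.0, -0.0]
force: [-0.0, 0.5, -1.0]
gripper_width: 27.4
grip_force: 49.4
```

```bash
sed -i 's/precision=1/precision=3/' tip.py; cat >> tip.py <<'E'
L=np.array([698.3,-16.8,219.]); F=L-60*np.array([np.cos(np.radians(13)),np.sin(np.radians(13)),0])
for n in ['scene','side']:
    z=np.load(f'{sys.argv[1]}_{n}.npz',allow_pickle=True);c=z['c'].item();print(n,'lens px',proj(c,L),'focus px',proj(c,F),'px/mm',K(c)/1000)
# barrel front & tip seen in same image
a=[]
for n in ['scene','side']:
    z=np.load(f'{sys.argv[1]}_{n}.npz',allow_pickle=True);c=z['c'].item();x,y=map(int,proj(c,(F+L)/2)); a.append(cv2.resize(z['p'][y-32:y+32,x-42:x+42],(394,300),interpolation=2)); print(n,'crop origin',x-42,y-32,'scale 4.69')
cv2.imwrite(f'pics/{sys.argv[1]}b.png',np.hstack(a)[...,::-1])
E
python3 tip.py t2
```

```text
tcp [507.061 -61.469 218.846] yaw 12.926705485268194 27.437337070636094 49.35148358345032
scene predicted tip px (np.float64(337.3904288455073), np.float64(175.76875911955946))
  n 63 max along [130.811 131.292 132.589 133.377] slope lat [ 0.035 -6.   ] slope z [-0.015 -0.372] tip px 337 177
side predicted tip px (np.float64(270.6840532573795), np.float64(169.06857023968684))
  n 119 max along [132.948 135.016 135.066 135.741] slope lat [-0.032  5.945] slope z [-0.025  3.872] tip px 271 170
wrist predicted tip px (np.float64(321.6679770498484), np.float64(496.84049240788653))
scene lens px (np.float64(353.65957355451377), np.float64(167.103430019875)) focus px (np.float64(337.3309326385134), np.float64(175.55058041756203)) px/mm 0.3847280961933989
side lens px (np.float64(244.34216933793442), np.float64(169.81373764148893)) focus px (np.float64(270.491800882254), np.float64(169.15750133828845)) px/mm 0.44841872521138787
scene crop origin 303 139 scale 4.69
side crop origin 215 137 scale 4.69
```

View pics/t2b.png

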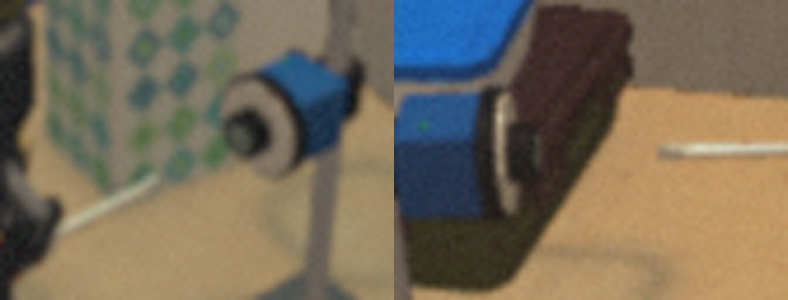

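Scene: lens front (354,167), blade tip (336.5,177). Side: lens front (245.5,169.4), tip (271.7,169.6). The spacing looks right and the tip perhaps 2 mm low, so I measure finer with averaged frames.

```bash
cat > fine.py <<'E'
from h import *
np.set_printoptions(precision=2,suppress=True,linewidth=150)
s=sensors.read_state(); T=s['tool_pos']; q=s['tcp_rot']; ya=-2*np.arctan2(q[0],q[1]); dr=np.array([np.cos(ya),np.sin(ya),0]); print(s['time_s'],T,np.degrees(ya))
rays={}
for n in ['scene','side']:
    fr=[snap(n) for _ in range(8)]; c=fr[0][0]; I=np.mean([f[1] for f in fr],0).astype(np.float32)
    np.save(f'avg_{n}.npy',I); g=I.min(2)
    a=np.array(proj(c,T+70*dr)); b=np.array(proj(c,T+190*dr)); u=(b-a)/np.linalg.norm(b-a); nn=np.array([-u[1],u[0]]); s1=np.linalg.norm(b-a)/120
    al=np.arange(70,160,3.); off=np.arange(-6,6.1,.25)
    pts=np.array([np.array(proj(c,T+k*dr))+o*nn for k in al for o in off],np.float32).reshape(len(al),len(off),2)
    M=cv2.remap(g,pts[...,0],pts[...,1],cv2.INTER_LINEAR)
    bg=np.median(M,1,keepdims=True); E=np.clip(M-np.minimum(M[:,:4].mean(1),M[:,-4:].mean(1))[:,None],0,None)
    wE=np.where(E>0.5*E.max(1,keepdims=True),E,0); cen=(wE*off).sum(1)/wE.sum(1)
    print(n,'px/mm along %.3f'%s1,'dir',u,'perp',nn); print(np.c_[al,E.max(1),cen][::1].T)
E
python3 fine.py
```

```text
11.1667 [507.18 -61.22 219.07] 12.938587793540798
scene px/mm along 0.317 dir [ 0.89 -0.46] perp [0.46 0.89]
[[ 70.    73.    76.    79.    82.    85.    88.    91.    94.    97.   100.   103.   106.   109.   112.   115.   118.   121.   124.   127.   130.
  133.   136.   139.   142.   145.   148.   151.   154.   157.  ]
 [ 43.15  35.98  32.81  34.6   37.28  35.89  37.51  36.02  45.2   52.85  54.38  45.66  36.27  29.84  28.79  31.98  29.58  30.29  28.69  31.36  25.99
   16.     5.62   8.24   8.57   9.35   7.71   4.25  17.44  24.91]
 [  0.12   0.11   0.12   0.13   0.14   0.23   0.25   0.25   0.26   0.32   0.44   0.24   0.24   0.26   0.27   0.36   0.24   0.2    0.02  -0.01  -0.03
    0.63  -1.55  -3.72  -4.17  -4.55  -4.57  -0.04   2.78   1.57]]
side px/mm along 0.436 dir [-1.    0.02] perp [-0.02 -1.  ]
[[ 70.    73.    76.    79.    82.    85.    88.    91.    94.    97.   100.   103.   106.   109.   112.   115.   118.   121.   124.   127.   130.
  133.   136.   139.   142.   145.   148.   151.   154.   157.  ]
 [ 72.62  73.83  71.89  70.95  71.28  73.09  74.32  79.62  84.25  80.56  78.56  86.54  97.39  80.97  65.6   60.88  54.57  46.58  37.73  39.95  33.77
   17.56   4.76   5.7    4.64   2.7    3.33   5.73   4.19  28.91]
 [  0.47   0.38   0.4    0.4    0.38   0.29   0.39   0.4    0.41   0.49   0.5    0.51   0.52   0.49   0.49   0.51   0.48   0.47   0.55   0.97   0.99
    1.01  -1.67  -3.11  -3.71  -2.79   1.86   1.63   0.02  -0.96]]
```

Both views put the tip about 133.5 mm from the grasp point, so it is roughly 2.5 mm short of focus and 0.7 mm low. The shaft is level. I make a small correction.

Emit:
jog_arm([
  [0.2,-0.005,0.002,-0.003,0],
  [0.2,-0.01,0.002,-0.003,0],
  [0.2,-0.01,0.002,-0.003,0],
  [0.2,-0.01,0.002,-0.003,0],
  [0.2,-0.01,0.002,-0.003,0],
  [0.2,-0.01,0.002,-0.003,0],
])

```text
time_s: 12.47
tool_pos: [509.7, -59.7, 219.8]
tcp_rot: [-0.113, 0.994, 0.0, -0.0]
force: [1.1, -0.3, -0.6]
gripper_width: 27.2
grip_force: 49.4
```

```bash
python3 fine.py | grep -v '^\[\| \[\|^  '; python3 - <<'E'
from h import *
s=sensors.read_state(); print(s['tool_pos'],s['gripper_width'],s['grip_force'],s['dq'].round(3))
c,p,d=snap('side'); z=np.load('t1_side.npz'); X=cloud(c,d); X0=cloud(c,z['d'])
def grip(X): m=(X[...,0]>440)&(X[...,0]<600)&(X[...,1]>120)&(X[...,1]<320)&(X[...,2]>58)&(X[...,2]<75); return np.median(X[m],0),m.sum()
print('grip',grip(X0),grip(X))
hsv=cv2.cvtColor(p,cv2.COLOR_RGB2HSV)
for n,a,b in [('yel',20,32),('teal',80,95)]:
    m=(hsv[...,0]>a)&(hsv[...,0]<b)&(hsv[...,1]>150)&(X[...,0]>380)&(X[...,0]<560)&(X[...,1]<-100)&(X[...,1]>-420)&(X[...,2]<60); print(n,m.sum(),np.median(X[m],0))
E
```

```text
[509.73454858 -59.71169251 219.78216019] 27.05139555311878 49.35073256492615 [ 0.001  0.001 -0.     0.001  0.001 -0.002]
grip (array([519.34468169, 243.08432564,  66.91507501]), np.int64(136)) (array([518.70539081, 243.43197275,  67.09131995]), np.int64(136))
yel 214 [ 439.73403222 -174.91825483   38.21729732]
teal 110 [ 484.71721069 -347.15600774   37.40230391]
```

The other two screwdrivers and the dimmer are where they should be. The tip is about 140 mm from the post axis, which is 60 mm from the lens, and within about 1 mm of the lens axis. I hand it in.

```bash
python3 -c "
from workcell import workorder
print(workorder.sign_off())"
```

```text
the job is handed in; nothing more can be done
None
```

Job handed in: the dimmer grip measured 0.6 mm from level with the green tab, and the red screwdriver is held level and still on the lens axis, its tip about 60 mm in front of the lens; both figures are from my camera measurements, as the sign-off returned no verdict.

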